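Slacken the locking ring of a filter housing with a fingertip

ROBOT

A 6-joint arm with a two-finger parallel gripper is mounted at the origin on a cart in front of the work surface, level with it; the furniture and walls round the work are solid. World frame = base frame: x ahead of the robot, y to its left, z up, the work surface at z = 0. Lengths are in m, angles in rad, forces in N, time in s.
With the tool pointing down it reaches from about 0.275 to 0.875 m from the base axis. Payload 12.5 kg.
Tool frame: the origin (TCP) lies on the centre line of the jaws, within the pads' length; the fingertips stand 19 mm ahead of it and the grasp point (between the pads) is the TCP; y points along the fingers, z is the direction in which the jaws open and shut, and the axes are right-handed (so a half turn about y gives the same grasp; the last joint's range is limited). The gripper opens to 85 mm and grips with 20 to 120 N. Pads are 22 mm wide; open, the fingers measure 114 mm over their backs; the gripper's body (76 mm by 85 mm) begins 54 mm behind the grasp point. The pads swing forward as they close: fully open they stand 13 mm farther back than shut.
Start: joints at [-1.31, 0.351, 1.652, -0, 1.139, -0.085], TCP at [0.186, -0.517, 0.25] pointing down, gripper open.
Joint ranges: [-2.75, 2.75], [-0.79, 2.1], [0.01, 2.65], [-1.57, 4.71], [0.07, 3.14], [-2.87, 2.87]. Speed limits (rad/s): [2.22, 2.22, 2.79, 3.14, 3.14, 3.14].

INTERFACE

Orientations are given as [roll, pitch, yaw] about the fixed x, y, z axes, in that order (R = Rz(yaw) Ry(pitch) Rx(roll)).
In Python, from rig import ctrl gives the robot as it stands.
- The arm moves only by the tool arm_command, never from a script. Its argument "increments" is a list of rows, each an object with "claw": the closure, from 0 (fully open) to 1 (shut); "slide": the shift along the tool's x, y, z in mm, a list of three; "rotation": the turn, a rotation vector about the tool's x, y, z in degrees, a list of three. A call has 1 to 8 rows; each row is the pose to reach, as a shift and turn from the pose commanded when the call began, along the tool's axes at that moment; what a row does not reach only later rows make up. A row lasts 1/12 s, in which the tool goes at most 41.7 mm and 7.16 degrees, less where a joint would pass 70% of its speed; a pose out of reach is approached as far as the arm can. A call with a gripper value outside its range is refused whole. The fingers move at their own pace and stop on an object; "newtons" is the grip in N (left out, the last holds). Time passes only in rows, so rows that repeat a pose let the fingers close. It gives the time, the measured TCP pose, the force and the opening at its end, in the units of the state.
- ctrl.sense(): the state, without advancing time (a new reading comes with each control period).
- ctrl.capture(name): name is "side" or "top"; returns the picture (384x512x3 uint8, blue, green, red); there is no depth.
- ctrl.camera_model(name): a dict with "mtx" (3x3 intrinsics, pixels), "origin" and "orientation" of the camera in the world. Camera axes: x right, y up, looking along -z (the intrinsics and any distortion apply to the point x, -y, -z); pixel columns grow to the right and rows downward; lengths in m; the calibration is good to about 2 mm. A picture is of the moment at which its call begins. camera_model takes no time and is no camera call.
- ctrl.finish_job(): hands the job in, once; it reports no verdict.
The state is a dict: "time_s": time; "qpos": joint angles; "qd": joint speeds; "effort": joint torques, N m; "tcp_pos": TCP position; "eef_rot": TCP orientation; "wrist_force": force on the tool from outside, world axes, zero at the start; "torque": the same for the moment, N m; "gripper_width": finger opening in m.
Only numpy, scipy, OpenCV 4.12 (cv2) and the standard library are available. Lean on these libraries where they do the work, as an engineer would, in place of code of your own. Each camera call takes 0.05 s, during which the arm holds its last target. There are 200 camera calls.

TASK

On the larger of the two filter housings, unscrew the wide knurled locking ring (anticlockwise seen from above) by rolling a fingertip round its rim, without gripping it: go on until the raised bar on the ring has come round to the fixed arrow on the hub for the second time, and leave it standing there at the arrow. Leave the small housing's ring as it is, and do not push away or pick up the oil bottle, the clay tray or the carton.

Things in the scene. Friction and masses are not known exactly. Their poses are not given: they have to be found in the camera images.
- large_ring_centre (a point): Centre of the large knurled locking ring, on its vertical axis, half-way up its rim. The ring is an aluminium disc 104 mm across over its 40 upright ribs (4 mm wide, 2 mm proud), too wide to grip; its rim runs from 13 mm below this point to 13 mm above it. Height of this point 68 mm above the worktop. The ring stays where it is left (friction about 0.12 N m) and does not rise as it turns.
- large_housing: The housing that carries the large ring, fixed to the worktop; origin on the ring's axis at worktop height, front -x. Below the ring: a grey bowl narrower than the ring, a foot plate 130 mm square and 14 mm thick, and two hose stubs at the back (+x), to 78 mm from the axis and under 37 mm high, so a fingertip can go right round the rim. Top of the hub 84 mm above the worktop.
- large_ring (a joint): Angle of the large ring, rad, growing as it is unscrewed (anticlockwise from above). 0: bar at the arrow, ring tight. It starts 1.5 to 3.5, already eased by a part turn; the bar comes to the arrow for the first time at 6.28 and for the second time at 12.57 (the target). The ring has stops at 0 and 15.2.
- large_ring_bar (a point): The raised black bar on top of the large ring, 18 mm long, 8 mm wide, 2 mm proud, radial; this point is its middle, 40 mm from the ring's axis; it turns with the ring.
- large_housing_arrow (a point): Tip of the fixed black arrow on the hub in the middle of the large ring, 28.6 mm from the axis, pointing outward to the housing's front (its -x side).
- small_ring_centre (a point): Centre of the small housing's knurled ring, on its axis half-way up: aluminium, 68 mm across, 24 mm high, its middle 57 mm and its top 69 mm above the worktop, on a 94 mm square foot plate. To be left alone.
- small_ring_bar (a point): The raised black bar on top of the small ring, 26 mm from its axis.
- oil_bottle: Brown dropper bottle with a black cap, 34 mm across and 78 mm tall, standing loose; origin at the centre of its underside. Bystander.
- clay_tray: Small flat tray of sealing clay, 40 x 90 x 10 mm, lying loose; origin at the centre of its underside. Bystander.
- carton: Small white and blue tablet carton, 76 x 102 x 66 mm, standing loose behind the housings; origin at the centre of its underside. Bystander.

How it is judged:
On the way:
1. the large ring's bar comes round to the arrow for the first time (value of joint large_ring above 6.28 rad).
At the end, for the whole second after the job is handed in: The large ring stands still with its bar at the arrow for the second time (joint 12.57, within 0.33 rad), the small ring's bar is within 6 mm and each bystander within 20 mm of where it started (value of joint large_ring between 12.24 and 12.9 rad and velocity of joint large_ring between -0.1 and 0.1 rad/s and distance of small_ring_bar from where it was at the start of the episode below 0.006 m and distance of each of oil_bottle, clay_tray, carton from where it was at the start of the episode below 0.02 m); the robot touches nothing.
It fails at once if the small housing's ring is turned (its bar moves over 6 mm) (distance of small_ring_bar from where it was at the start of the episode above 0.006 m).
It fails at once if a bystander is pushed, lifted or carried more than 20 mm (distance of any of oil_bottle, clay_tray, carton from where it was at the start of the episode above 0.02 m).
It also fails if it takes over 64 s, if anything falls off the work surface, if the arm or the gripper's body presses on something with over 40 N, if the wrist force passes 120 N, or if a joint passes its speed limit or range.

## Working session

There is one attempt and no reset: what is moved stays moved. The work goes in short steps, Python scripts to look and compute and a tool call to move; the robot and the scene stay as the last step left them, time stands still between calls to the robot, and variables do not carry over. Pictures are saved under pics/ and viewed, about 8 in all and at most 12, crops included, and the job is handed in when it is done.

Besides the shell and the picture viewer there is one more tool, called after "Emit:" by a JSON object that holds its "method" and its "body". arm_command: Moves the arm, as the interface text tells. Its arguments: {"type":"object","properties":{"increments":{"type":"array"},"newtons":{"type":"number"}},"required":["increments"]}

```bash
ls; mkdir -p pics; python3 - <<'E'
from rig import ctrl
import cv2
print(ctrl.sense())
for n in("top","side"):
    im=ctrl.capture(n); cv2.imwrite(f"pics/{n}0.png",im); print(n,ctrl.camera_model(n))
E
```

```text
pics
{'time_s': 0.0, 'qpos': array([-1.30959983e+00,  3.51221363e-01,  1.65243651e+00,  3.22921827e-05,
        1.13909392e+00, -8.46030373e-02]), 'qd': array([-0.0004184 , -0.00023162, -0.00097373,  0.00121126, -0.0022453 ,
       -0.00028498]), 'effort': array([ 8.94497825e-04, -5.06107557e+01, -2.91411263e+01, -2.14117057e-05,
        4.52450768e-03,  1.12561020e-05]), 'tcp_pos': array([ 0.18637035, -0.51712942,  0.24976183]), 'eef_rot': array([-1.57194884e+00,  1.27158730e-04, -2.79580672e+00]), 'wrist_force': array([-0.66777757,  0.57008153, -0.58618099]), 'torque': array([ 0.00446521, -0.02645989, -0.00789899]), 'gripper_width': 0.08491789902487633}
top {'mtx': array([[495.93515065,   0.        , 259.90628892],
       [  0.        , 495.93515065, 194.98824387],
       [  0.        ,   0.        ,   1.        ]]), 'origin': array([ 0.42545648, -0.01453771,  1.39282347]), 'orientation': array([ 0.07545243, -0.0158937 , -1.58627232])}
side {'mtx': array([[412.46821535,   0.        , 259.5708952 ],
       [  0.        , 412.46821535, 193.90604168],
       [  0.        ,   0.        ,   1.        ]]), 'origin': array([ 0.38924464, -0.47562452,  0.86723821]), 'orientation': array([ 0.56509534,  0.00971912, -0.355442  ])}
```

View pics/top0.png

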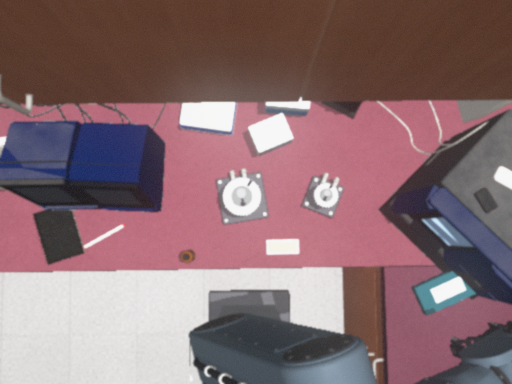

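View pics/side0.png

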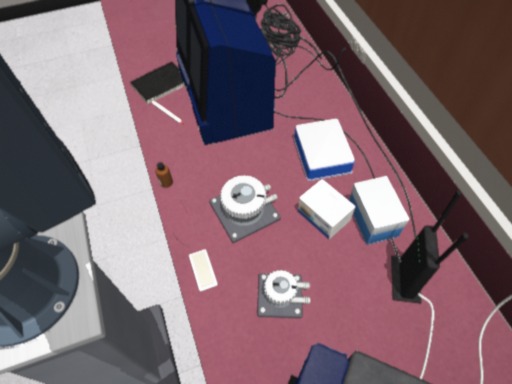

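The top view shows the large ring at about (241,196), the small one at (325,195), the bottle at (187,256), the tray at (283,247) and the carton at (271,133). The side view agrees: large ring (244,197), small ring (282,288), bottle (164,175).

```bash
cat > h.py <<'E'
import numpy as np, cv2
from scipy.spatial.transform import Rotation as R
from rig import ctrl
def cast(n,uv,z):
    c=ctrl.camera_model(n); d=np.linalg.inv(c["mtx"])@[uv[0],uv[1],1]; d=R.from_euler('xyz',c["orientation"]).as_matrix()@(d*[1,-1,-1])
    o=c["origin"]; return o+d*(z-o[2])/d[2]
def proj(n,p):
    c=ctrl.camera_model(n); q=R.from_euler('xyz',c["orientation"]).inv().apply(np.asarray(p)-c["origin"])*[1,-1,-1]
    q=c["mtx"]@q; return q[:2]/q[2]
def ring(n,im,uv,r,z):
    """centre of ring: bright mask near uv, min enclosing circle in world on plane z"""
    hsv=cv2.cvtColor(im,cv2.COLOR_BGR2HSV); m=((hsv[...,1]<60)&(hsv[...,2]>130)).astype(np.uint8)
    k=np.zeros_like(m); cv2.circle(k,uv,r,1,-1); m=cv2.morphologyEx(m*k,cv2.MORPH_OPEN,np.ones((7,7)))
    c=max(cv2.findContours(m,0,1)[0],key=cv2.contourArea)
    w=np.float32([cast(n,p[0],z)[:2] for p in c]); return cv2.minEnclosingCircle(w*1000),cv2.fitEllipse(w*1000)
E
python3 - <<'E'
from h import *
t=cv2.imread("pics/top0.png"); s=cv2.imread("pics/side0.png")
print(ring("top",t,(241,196),32,.081)); print(ring("side",s,(244,196),32,.081))
print(ring("top",t,(325,195),22,.069)); print(ring("side",s,(282,288),22,.069))
for n,uv,z in [("top",(187,256),.05),("side",(161,167),.078),("side",(167,186),0),("top",(283,247),.01),("side",(203,270),.01),("top",(271,133),.066)]: print(n,cast(n,uv,z).round(3))
a=cv2.resize(t[165:230,205:275],None,fx=8,fy=8,interpolation=cv2.INTER_CUBIC)[:,:400+160]
b=cv2.resize(s[165:245,205:285],None,fx=5,fy=6.5,interpolation=cv2.INTER_CUBIC)
h=min(a.shape[0],b.shape[0]); im=np.hstack([a[:h],b[:h]])
im=cv2.resize(im,(800,int(h*800/im.shape[1]))); cv2.imwrite("pics/z0.png",im); print(im.shape)
E
```

```text
(((520.1622924804688, 10.961709022521973), 81.3399887084961), ((523.5508422851562, 5.192827224731445), (121.9511947631836, 142.78457641601562), 129.855224609375))
(((521.1473388671875, 3.6323397159576416), 57.18183898925781), ((518.998046875, 4.62298583984375), (102.30818939208984, 112.85877227783203), 162.39193725585938))
(((518.246337890625, -208.46592712402344), 54.76424789428711), ((521.38232421875, -215.7331085205078), (76.63981628417969, 99.04694366455078), 104.61847686767578))
(((521.34375, -222.90353393554688), 42.68897247314453), ((521.8662109375, -220.5625457763672), (68.233154296875, 77.12516021728516), 0.6625791788101196))
top [0.365 0.161 0.05 ]
side [0.364 0.15  0.078]
side [0.362 0.148 0.   ]
top [ 0.384 -0.1    0.01 ]
side [ 0.385 -0.105  0.01 ]
top [ 0.693 -0.07   0.066]
(433, 800, 3)
```

View pics/z0.png

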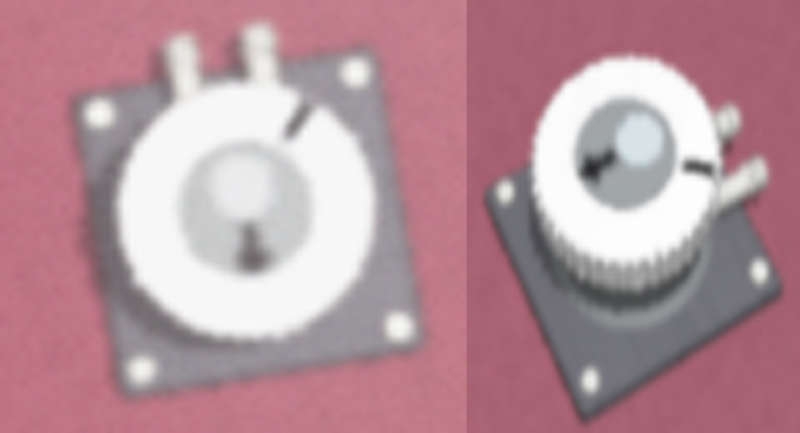

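```bash
cat >> h.py <<'E'
def fit(n,im,uv,r,z):
    g=cv2.cvtColor(im,cv2.COLOR_BGR2HSV); m=((g[...,2]>205)&(g[...,1]<60)).astype(np.uint8)*255
    k=np.zeros_like(m); cv2.circle(k,uv,r,255,-1); m=cv2.morphologyEx(m&k,cv2.MORPH_OPEN,np.ones((5,5)))
    c=max(cv2.findContours(m,0,1)[0],key=cv2.contourArea)
    w=np.array([cast(n,p[0],z)[:2] for p in c]); s=np.linalg.lstsq(np.c_[2*w,np.ones(len(w))],(w**2).sum(1),rcond=None)[0]
    return s[:2],np.sqrt(s[2]+s[:2]@s[:2])
E
python3 - <<'E'
from h import *
t=cv2.imread("pics/top0.png"); s=cv2.imread("pics/side0.png")
print(fit("top",t,(242,196),24,.081)); print(fit("side",s,(243,196),26,.081))
P=lambda x,y:np.array([205+x/6.667,165+y/6.667]); 
c=cast("top",P(247,208),.081); print(c)
b=cast("top",P(298,120),.083);a=cast("top",P(252,268),.084)
S=lambda x,y:np.array([205+(x-466.7)/4.167,165+y/5.417])
bs=cast("side",S(699,166),.083);as_=cast("side",S(583,172),.084);print("side c",cast("side",S(627,148),.081))
C=np.array([.52,.004])
for A,B in((a,b),(as_,bs)):
    v,w=A[:2]-C,B[:2]-C;print(A,B,np.hypot(*v),np.hypot(*w),(np.arctan2(w[1],w[0])-np.arctan2(v[1],v[0]))%6.283,np.degrees(np.arctan2(v[1],v[0])))
E
```

```text
(array([0.52263289, 0.0123862 ]), np.float64(0.04087068595863742))
(array([0.51958852, 0.00875187]), np.float64(0.042829992483596036))
[0.5217618  0.01047176 0.081     ]
side c [0.52296265 0.01130363 0.081     ]
[0.49768027 0.00873889 0.084     ] [ 0.55643264 -0.01029751  0.083     ] 0.022817257858268526 0.03913765140435878 2.9766497294460343 168.01304514633782
[0.49644455 0.0066876  0.084     ] [ 0.55601959 -0.01203734  0.083     ] 0.023708278582009565 0.03942850988563219 2.8361249208050436 173.49088596758315
```

Emit:
{"method": "arm_command", "body": {"increments": [{"claw": 1, "slide": [-40, 0, -20], "rotation": [0, 5, 0]}, {"claw": 1, "slide": [-65, 0, -55], "rotation": [0, 10, 0]}, {"claw": 1, "slide": [-85, 0, -90], "rotation": [0, 15, 0]}, {"claw": 1, "slide": [-100, 0, -130], "rotation": [0, 20, 0]}, {"claw": 1, "slide": [-115, 0, -170], "rotation": [0, 20, 0]}, {"claw": 1, "slide": [-122, 0, -205], "rotation": [0, 20, 0]}, {"claw": 1, "slide": [-122, 0, -240], "rotation": [0, 20, 0]}, {"claw": 1, "slide": [-122, 0, -240], "rotation": [0, 20, 0]}], "newtons": 30}}

```text
time_s: 0.77
tcp_pos: [0.2181, -0.2454, 0.2496]
eef_rot: [-1.573, -0.001, 3.14]
wrist_force: [0.7, -0.6, 0.7]
gripper_width: -0.0003
```

Centre about (0.522, 0.0105); both views agree within 2 mm. The bar radius comes out at 40.5 mm (given: 40), and the ring angle at about 2.45 rad. Next I go to the front of the ring and then down.

Emit:
{"method": "arm_command", "body": {"increments": [{"claw": 1, "slide": [-25, 0, -30], "rotation": [0, 0, 0]}, {"claw": 1, "slide": [-51, 0, -60], "rotation": [0, 0, 0]}, {"claw": 1, "slide": [-76, 0, -90], "rotation": [0, 0, 0]}, {"claw": 1, "slide": [-102, 0, -120], "rotation": [0, 0, 0]}, {"claw": 1, "slide": [-127, 0, -150], "rotation": [0, 0, 0]}, {"claw": 1, "slide": [-153, 0, -180], "rotation": [0, 0, 0]}, {"claw": 1, "slide": [-178, 0, -210], "rotation": [0, 0, 0]}, {"claw": 1, "slide": [-200, 0, -240], "rotation": [0, 0, 0]}]}}

```text
time_s: 1.43
tcp_pos: [0.422, -0.009, 0.2502]
eef_rot: [-1.571, 0.0, 3.139]
wrist_force: [0.6, -1.7, -0.1]
gripper_width: -0.0
```

Emit:
{"method": "arm_command", "body": {"increments": [{"claw": 1, "slide": [-20, 20, -20], "rotation": [0, 0, 0]}, {"claw": 1, "slide": [-26, 50, -30], "rotation": [0, 0, 0]}, {"claw": 1, "slide": [-26, 85, -30], "rotation": [0, 0, 0]}, {"claw": 1, "slide": [-26, 120, -30], "rotation": [0, 0, 0]}, {"claw": 1, "slide": [-26, 150, -30], "rotation": [0, 0, 0]}, {"claw": 1, "slide": [-26, 165, -30], "rotation": [0, 0, 0]}, {"claw": 1, "slide": [-26, 173, -30], "rotation": [0, 0, 0]}, {"claw": 1, "slide": [-26, 173, -30], "rotation": [0, 0, 0]}]}}

```text
time_s: 2.1
tcp_pos: [0.4461, 0.0189, 0.076]
eef_rot: [-1.571, -0.003, 3.138]
wrist_force: [-1.3, 0.0, 0.2]
gripper_width: 0.0001
```

```bash
python3 - <<'E'
from h import *
s=ctrl.sense(); print({k:np.round(s[k],4) for k in s})
im=ctrl.capture("side"); t=ctrl.capture("top")
a=cv2.resize(im[130:260,150:300],None,fx=3,fy=3,interpolation=3); b=cv2.resize(t[150:280,180:300],None,fx=3,fy=3,interpolation=3)
cv2.imwrite("pics/z1.png",np.hstack([a,b])[:,:800])
E
```

```text
{'time_s': np.float64(2.1), 'qpos': array([-0.0619,  0.4554,  2.0418, -0.    ,  0.6471,  1.5122]), 'qd': array([-0.0025, -0.0532, -0.0231,  0.0005,  0.0405,  0.0014]), 'effort': array([-1.47000e-02, -4.31870e+01, -1.75216e+01,  1.80000e-03,
       -4.92300e-01, -1.40000e-03]), 'tcp_pos': array([0.4461, 0.0189, 0.076 ]), 'eef_rot': array([-1.5709e+00, -2.7000e-03,  3.1382e+00]), 'wrist_force': array([-1.3475,  0.0301,  0.201 ]), 'torque': array([ 0.0082, -0.0078, -0.015 ]), 'gripper_width': np.float64(0.0001)}
```

View pics/z1.png

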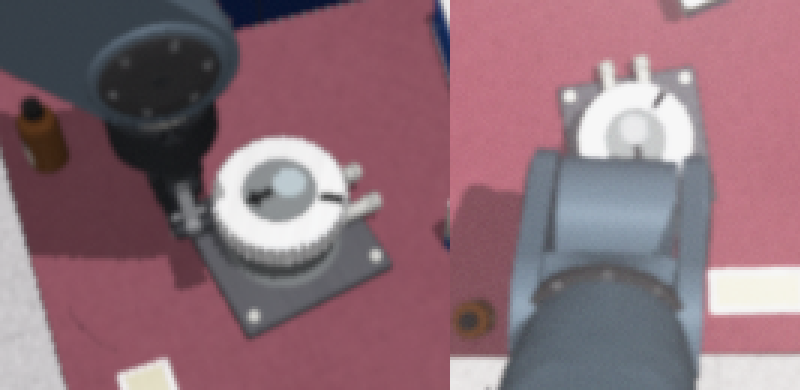

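The closed fingertips stand in front of the rim, clear of it (side view about (185,215) in the crop, ring at (280,200)). The bar is unchanged. Now I feel for contact.

Emit:
{"method": "arm_command", "body": {"increments": [{"claw": 1, "slide": [-4, 0, 0], "rotation": [0, 0, 0]}, {"claw": 1, "slide": [-9, 0, 0], "rotation": [0, 0, 0]}, {"claw": 1, "slide": [-12, 0, 0], "rotation": [0, 0, 0]}, {"claw": 1, "slide": [-12, 0, 0], "rotation": [0, 0, 0]}]}}

```text
time_s: 2.53
tcp_pos: [0.4587, 0.0189, 0.0777]
eef_rot: [-1.571, -0.001, 3.138]
wrist_force: [-4.0, -0.5, 2.9]
gripper_width: -0.0001
```

Emit:
{"method": "arm_command", "body": {"increments": [{"claw": 1, "slide": [-1, 0, 0], "rotation": [0, 0, 0]}, {"claw": 1, "slide": [-2, 0, 0], "rotation": [0, 0, 0]}, {"claw": 1, "slide": [-2, 0, 0], "rotation": [0, 0, 0]}]}}

```text
time_s: 2.78
tcp_pos: [0.4589, 0.019, 0.0774]
eef_rot: [-1.571, -0.005, 3.138]
wrist_force: [-12.3, -1.4, 8.6]
gripper_width: 0.0002
```

Emit:
{"method": "arm_command", "body": {"increments": [{"claw": 1, "slide": [-0.5, 0, 4], "rotation": [0, 0, 0]}, {"claw": 1, "slide": [-0.5, 0, 8], "rotation": [0, 0, 0]}, {"claw": 1, "slide": [-0.5, 0, 12], "rotation": [0, 0, 0]}, {"claw": 1, "slide": [-0.5, 0, 16], "rotation": [0, 0, 0]}, {"claw": 1, "slide": [-0.5, 0, 20], "rotation": [0, 0, 0]}, {"claw": 1, "slide": [-0.5, 0, 22.5], "rotation": [0, 0, 0]}]}}

```text
time_s: 3.28
tcp_pos: [0.4597, -0.0036, 0.0773]
eef_rot: [-1.571, -0.004, 3.138]
wrist_force: [-6.7, 0.8, 0.9]
gripper_width: -0.0001
```

```bash
cat >> h.py <<'E'
def path(cur,th0,th1,a,b,R,q,step=6):
    """rows [x,z] tool mm from cur (centre-relative mm); arc th0..th1 deg in quadrant with centre shift q*(a,b)"""
    for t in np.linspace(th0,th1,int(round(abs(th1-th0)/step))+1)[1:]:
        p=np.array([R*np.cos(np.radians(t))+q[0]*a,R*np.sin(np.radians(t))+q[1]*b]); d=-(p-cur)
        print(int(t),d.round(1))
def barangle(n,im,C=(.522,.0105),show=False):
    """bar direction deg (world) from dark pixels at radius 36-46 mm on ring top"""
    c,ph=np.array(C),np.radians(np.arange(0,360,2)); v=[]
    g=cv2.cvtColor(im,cv2.COLOR_BGR2GRAY).astype(np.float32)
    for r in (.034,.038,.042,.046):
        uv=np.float32([proj(n,[c[0]+r*np.cos(p),c[1]+r*np.sin(p),.082]) for p in ph]); v.append(cv2.remap(g,uv[:,:1],uv[:,1:],1)[:,0])
    v=np.mean(v,0); return np.degrees(ph[v.argmin()]),v.min(),np.median(v)
E
python3 - <<'E'
from h import *
for n in("side","top"): print(n,barangle(n,cv2.imread(f"pics/{n}0.png")),barangle(n,ctrl.capture(n)))
for b in(14,): path(np.array([-61,-14.]),180,270,11,b,50,(-1,-1))
E
```

```text
side (np.float64(328.0), np.float32(106.49707), np.float32(250.63416)) (np.float64(158.0), np.float32(71.51123), np.float32(232.38501))
top (np.float64(332.0), np.float32(149.7085), np.float32(246.65784)) (np.float64(92.0), np.float32(112.75293), np.float32(161.61926))
186 [-0.3  5.2]
192 [-1.1 10.4]
198 [-2.4 15.5]
204 [-4.3 20.3]
210 [-6.7 25. ]
216 [-9.5 29.4]
222 [-12.8  33.5]
228 [-16.5  37.2]
234 [-20.6  40.5]
240 [-25.   43.3]
246 [-29.7  45.7]
252 [-34.5  47.6]
258 [-39.6  48.9]
264 [-44.8  49.7]
270 [-50.  50.]
```

```bash
python3 - <<'E'
from h import *
im=ctrl.capture("side"); cv2.imwrite("pics/z2.png",cv2.resize(im[150:240,180:300],None,fx=5,fy=5,interpolation=2))
E
```

```text
(no output)
```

View pics/z2.png

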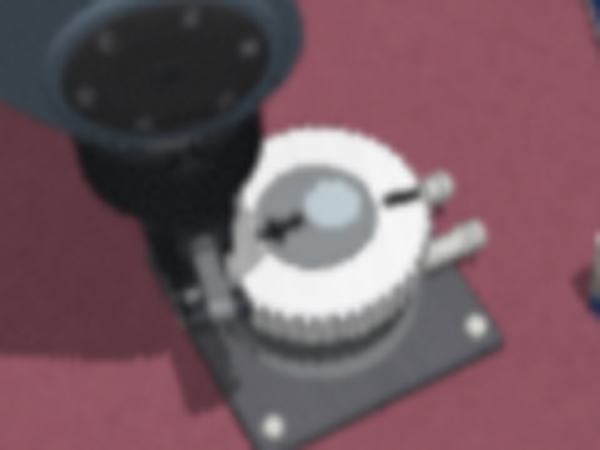

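The ring has turned with the finger: the bar moved to crop (402,197) from about 30° further clockwise. The flat drive works without noticeable slip. Now the first corner arc.

Emit:
{"method": "arm_command", "body": {"increments": [{"claw": 1, "slide": [-0.3, 0, 5.2], "rotation": [0, 0, 0]}, {"claw": 1, "slide": [-1.1, 0, 10.4], "rotation": [0, 0, 0]}, {"claw": 1, "slide": [-2.4, 0, 15.5], "rotation": [0, 0, 0]}, {"claw": 1, "slide": [-4.3, 0, 20.3], "rotation": [0, 0, 0]}, {"claw": 1, "slide": [-6.7, 0, 25], "rotation": [0, 0, 0]}]}}

```text
time_s: 3.85
tcp_pos: [0.4687, -0.0293, 0.0776]
eef_rot: [-1.57, 0.002, 3.138]
wrist_force: [0.1, -0.2, -0.5]
gripper_width: -0.0002
```

```bash
cat >> h.py <<'E'
def minima(n,lo,hi,C=(.522,.0105)):
    im=ctrl.capture(n); c=np.array(C); ph=np.arange(lo,hi,2); v=[]
    g=cv2.cvtColor(im,cv2.COLOR_BGR2GRAY).astype(np.float32)
    for r in (.034,.038,.042,.046):
        uv=np.float32([proj(n,[c[0]+r*np.cos(p),c[1]+r*np.sin(p),.083]) for p in np.radians(ph)]); v.append(cv2.remap(g,uv[:,:1],uv[:,1:],1)[:,0])
    v=np.mean(v,0); w=np.clip(np.percentile(v,70)-v-30,0,None)
    print(n,"bar",(ph*w).sum()/max(w.sum(),1e-6),v.min(),"dark span",ph[w>0])
E
python3 - <<'E'
from h import *
s=ctrl.sense(); print(s["tcp_pos"],s["wrist_force"])
minima("side",-90,120); minima("top",-60,120)
E
```

```text
[ 0.46867562 -0.02929662  0.07763516] [ 0.06890177 -0.24350065 -0.53199676]
side bar 82.44275902670701 41.776367 dark span [ -2   0   2   4   6   8  10  12  14  64  66  68  70  72  74  76  78  80
  82  84  86  88  90  92  94  96  98 100 102 104 106 108 110 112 114 116
 118]
top bar 68.22925612936055 138.95898 dark span [  6   8  10  12  14 102 104 106 108 110 112 114 116 118]
```

Emit:
{"method": "arm_command", "body": {"increments": [{"claw": 1, "slide": [0, 0, -2], "rotation": [0, 0, 0]}, {"claw": 1, "slide": [0, 0, -4], "rotation": [0, 0, 0]}, {"claw": 1, "slide": [0, 0, -4], "rotation": [0, 0, 0]}]}}

```text
time_s: 4.2
tcp_pos: [0.4671, -0.0244, 0.0772]
eef_rot: [-1.57, -0.002, 3.139]
wrist_force: [-3.8, -4.7, 2.5]
gripper_width: -0.0002
```

Emit:
{"method": "arm_command", "body": {"increments": [{"claw": 1, "slide": [0, 0, -2], "rotation": [0, 0, 0]}, {"claw": 1, "slide": [0, 0, -2], "rotation": [0, 0, 0]}]}}

```text
time_s: 4.37
tcp_pos: [0.4663, -0.0224, 0.0771]
eef_rot: [-1.57, -0.004, 3.139]
wrist_force: [-7.3, -7.3, 5.3]
gripper_width: 0.0001
```

Tip half-thickness in y is about 7 mm (not 14). I'm printing the whole orbit with that figure.

```bash
cat >> h.py <<'E'
def orbit(cur,th0,th1,R=49.5,a=11,b=7,step=6):
    """centre-relative mm waypoints of a fixed-yaw box tip round the ring, ccw"""
    P=[];L=[];t=th0
    while t<th1+.1:
        r=np.radians(t); m=t%360; q={0:(1,1),1:(-1,1),2:(-1,-1),3:(1,-1)}[int(m//90)]
        if m%90<1e-6 and P:
            q0={0:(1,1),1:(-1,1),2:(-1,-1),3:(1,-1)}[int(((t-1)%360)//90)]
            A,B=[np.array([R*np.cos(r)+k[0]*a,R*np.sin(r)+k[1]*b]) for k in(q0,q)]
            n=int(np.ceil(np.hypot(*(B-A))/5.6)); 
            for f in np.linspace(0,1,n+1): P.append(A+f*(B-A));L.append(t)
        else: P.append(np.array([R*np.cos(r)+q[0]*a,R*np.sin(r)+q[1]*b]));L.append(t)
        t+=step
    P=np.array(P); ref=np.array(cur); 
    for i in range(0,len(P),8):
        print(f"#{i//8} th {L[i]}..{L[min(i+7,len(P)-1)]}"," ".join(f"[{-d[0]:.1f},0,{-d[1]:.1f}]" for d in P[i:i+8]-ref)); ref=P[min(i+7,len(P)-1)]
E
python3 - <<'E'
from h import *
s=ctrl.sense();print(s["tcp_pos"],s["wrist_force"])
orbit((-54.3,-32),216,720)
E
```

```text
[ 0.4662593  -0.02244293  0.07705723] [-7.28859799 -7.34282169  5.28316182]
#0 th 216..258 [-3.3,0,4.1] [-6.5,0,8.1] [-10.2,0,11.8] [-14.2,0,15.0] [-18.5,0,17.9] [-23.2,0,20.2] [-28.0,0,22.1] [-33.0,0,23.4]
#1 th 264..282 [-5.1,0,0.8] [-10.3,0,1.1] [-15.8,0,1.1] [-21.3,0,1.1] [-26.8,0,1.1] [-32.3,0,1.1] [-37.5,0,0.8] [-42.6,0,-0.0]
#2 th 288..330 [-5.0,0,-1.3] [-9.8,0,-3.2] [-14.5,0,-5.6] [-18.8,0,-8.4] [-22.8,0,-11.6] [-26.5,0,-15.3] [-29.8,0,-19.3] [-32.6,0,-23.7]
#3 th 336..360 [-2.4,0,-4.6] [-4.2,0,-9.5] [-5.6,0,-14.5] [-6.4,0,-19.6] [-6.6,0,-24.8] [-6.6,0,-29.4] [-6.6,0,-34.1] [-6.6,0,-38.8]
#4 th 366..408 [0.3,0,-5.2] [1.1,0,-10.3] [2.4,0,-15.3] [4.3,0,-20.1] [6.6,0,-24.8] [9.5,0,-29.1] [12.7,0,-33.1] [16.4,0,-36.8]
#5 th 414..450 [4.0,0,-3.3] [8.4,0,-6.1] [13.0,0,-8.4] [17.8,0,-10.3] [22.8,0,-11.6] [27.9,0,-12.4] [33.1,0,-12.7] [38.6,0,-12.7]
#6 th 450..480 [5.5,0,-0.0] [11.0,0,-0.0] [16.5,0,-0.0] [21.7,0,0.3] [26.8,0,1.1] [31.8,0,2.4] [36.6,0,4.3] [41.2,0,6.6]
#7 th 486..528 [4.3,0,2.8] [8.4,0,6.1] [12.0,0,9.7] [15.3,0,13.8] [18.1,0,18.1] [20.5,0,22.7] [22.3,0,27.6] [23.7,0,32.6]
#8 th 534..558 [0.8,0,5.1] [1.1,0,10.3] [1.1,0,15.0] [1.1,0,19.6] [1.1,0,24.3] [0.8,0,29.5] [0.0,0,34.6] [-1.3,0,39.6]
#9 th 564..606 [-1.9,0,4.8] [-4.2,0,9.5] [-7.0,0,13.8] [-10.3,0,17.8] [-14.0,0,21.5] [-18.0,0,24.8] [-22.3,0,27.6] [-26.9,0,29.9]
#10 th 612..630 [-4.8,0,1.9] [-9.8,0,3.2] [-15.0,0,4.0] [-20.1,0,4.3] [-25.6,0,4.3] [-31.1,0,4.3] [-36.6,0,4.3] [-42.1,0,4.3]
#11 th 636..678 [-5.2,0,-0.3] [-10.3,0,-1.1] [-15.3,0,-2.4] [-20.1,0,-4.3] [-24.7,0,-6.6] [-29.1,0,-9.5] [-33.1,0,-12.7] [-36.8,0,-16.4]
#12 th 684..720 [-3.3,0,-4.0] [-6.1,0,-8.4] [-8.4,0,-13.0] [-10.3,0,-17.8] [-11.6,0,-22.8] [-12.4,0,-27.9] [-12.7,0,-33.1] [-12.7,0,-37.8]
#13 th 720..720 [-0.0,0,-4.7] [-0.0,0,-9.3]
```

Emit:
{"method": "arm_command", "body": {"increments": [{"claw": 1, "slide": [-3.3, 0, 4.1], "rotation": [0, 0, 0]}, {"claw": 1, "slide": [-6.5, 0, 8.1], "rotation": [0, 0, 0]}, {"claw": 1, "slide": [-10.2, 0, 11.8], "rotation": [0, 0, 0]}, {"claw": 1, "slide": [-14.2, 0, 15], "rotation": [0, 0, 0]}, {"claw": 1, "slide": [-18.5, 0, 17.9], "rotation": [0, 0, 0]}, {"claw": 1, "slide": [-23.2, 0, 20.2], "rotation": [0, 0, 0]}, {"claw": 1, "slide": [-28, 0, 22.1], "rotation": [0, 0, 0]}, {"claw": 1, "slide": [-33, 0, 23.4], "rotation": [0, 0, 0]}]}}

```text
time_s: 5.03
tcp_pos: [0.4975, -0.0493, 0.0768]
eef_rot: [-1.566, -0.009, 3.141]
wrist_force: [-22.4, -44.7, 9.7]
gripper_width: -0.0001
```

```bash
python3 - <<'E'
from h import *
minima("side",-90,180); minima("top",-60,180)
s=ctrl.sense();print(((s["tcp_pos"]-[.522,.0105,0])*1000).round(1),s["wrist_force"].round(1))
E
```

```text
side bar 88.98700301608193 24.92041 dark span [-90 -88 -86 -84 -82   6   8  10  12  14  16  18  20  22  24  26  28  30
  32  34  36  38  40  42  44  46  48  50  52  54  56  58  60  62  64  66
  68  70  72  74  76  78  80  82  84  86  88  90  92  94  96  98 100 102
 104 106 108 110 112 114 116 118 120 122 124 126 128 130 132 134 136 138
 140 142 144 146 148 150 152 154 156 158 160 162 164 166 168 170 172 174
 176 178]
top bar 37.59075388020154 109.94531 dark span [-60 -58 -56 -54 -52 -50 -48 -46 -44 -42 -40 -38 -36 -34 -32 -30 -28 -26
 -24 -22 -20 -18 -16 -14 -12 -10  -8  -6  -4  -2   0   2   4   6   8  10
  12  14  46  48  50  52 142 144 146 148 150 152 154 156 158 160 162 164
 166 168 170 172 174 176 178]
[-23.4 -60.3  76.8] [-16.8 -42.3   4.9]
```

Force reached 46 N, so the tip is thicker than 7 mm (earlier contacts were probably in a rib gap). I'm replanning with half-thickness 10.3 mm.

```bash
python3 - <<'E'
from h import *
orbit((-21.3,-55.4),264,720,b=10.3)
E
```

```text
#0 th 264..282 [-5.1,0,4.1] [-10.3,0,4.4] [-15.8,0,4.4] [-21.3,0,4.4] [-26.8,0,4.4] [-32.3,0,4.4] [-37.5,0,4.1] [-42.6,0,3.3]
#1 th 288..330 [-5.0,0,-1.3] [-9.8,0,-3.2] [-14.5,0,-5.6] [-18.8,0,-8.4] [-22.8,0,-11.6] [-26.5,0,-15.3] [-29.8,0,-19.3] [-32.6,0,-23.7]
#2 th 336..360 [-2.4,0,-4.6] [-4.2,0,-9.5] [-5.6,0,-14.5] [-6.4,0,-19.6] [-6.6,0,-24.8] [-6.6,0,-29.9] [-6.6,0,-35.1] [-6.6,0,-40.2]
#3 th 360..402 [-0.0,0,-5.2] [0.3,0,-10.3] [1.1,0,-15.4] [2.4,0,-20.4] [4.3,0,-25.3] [6.6,0,-29.9] [9.5,0,-34.2] [12.7,0,-38.3]
#4 th 408..450 [3.7,0,-3.7] [7.7,0,-6.9] [12.0,0,-9.7] [16.7,0,-12.1] [21.5,0,-14.0] [26.5,0,-15.3] [31.6,0,-16.1] [36.8,0,-16.4]
#5 th 450..474 [5.5,0,-0.0] [11.0,0,-0.0] [16.5,0,-0.0] [22.0,0,-0.0] [27.2,0,0.3] [32.3,0,1.1] [37.3,0,2.4] [42.1,0,4.3]
#6 th 480..522 [4.6,0,2.4] [9.0,0,5.2] [13.0,0,8.4] [16.7,0,12.1] [19.9,0,16.1] [22.7,0,20.5] [25.1,0,25.1] [26.9,0,29.9]
#7 th 528..546 [1.3,0,5.0] [2.2,0,10.1] [2.4,0,15.3] [2.4,0,20.4] [2.4,0,25.6] [2.4,0,30.7] [2.4,0,35.9] [2.2,0,41.1]
#8 th 552..594 [-0.8,0,5.1] [-2.2,0,10.1] [-4.0,0,15.0] [-6.4,0,19.6] [-9.2,0,23.9] [-12.4,0,27.9] [-16.1,0,31.6] [-20.1,0,34.9]
#9 th 600..630 [-4.3,0,2.8] [-9.0,0,5.2] [-13.8,0,7.0] [-18.8,0,8.4] [-23.9,0,9.2] [-29.1,0,9.5] [-34.6,0,9.5] [-40.1,0,9.5]
#10 th 630..666 [-5.5,0,-0.0] [-11.0,0,-0.0] [-16.2,0,-0.3] [-21.3,0,-1.1] [-26.3,0,-2.4] [-31.1,0,-4.3] [-35.7,0,-6.6] [-40.1,0,-9.5]
#11 th 672..714 [-4.0,0,-3.3] [-7.7,0,-6.9] [-11.0,0,-11.0] [-13.8,0,-15.3] [-16.1,0,-19.9] [-18.0,0,-24.7] [-19.3,0,-29.8] [-20.1,0,-34.9]
#12 th 720..720 [-0.3,0,-5.2] [-0.3,0,-10.3] [-0.3,0,-15.5] [-0.3,0,-20.6] [-0.3,0,-25.8]
```

Emit:
{"method": "arm_command", "body": {"increments": [{"claw": 1, "slide": [-5.1, 0, 4.1], "rotation": [0, 0, 0]}, {"claw": 1, "slide": [-10.3, 0, 4.4], "rotation": [0, 0, 0]}, {"claw": 1, "slide": [-15.8, 0, 4.4], "rotation": [0, 0, 0]}, {"claw": 1, "slide": [-21.3, 0, 4.4], "rotation": [0, 0, 0]}]}}

```text
time_s: 5.47
tcp_pos: [0.5219, -0.0542, 0.077]
eef_rot: [-1.565, -0.001, 3.14]
wrist_force: [-4.0, -36.9, -6.3]
gripper_width: -0.0003
```

```bash
python3 - <<'E'
from h import *
s=ctrl.sense();print(((s["tcp_pos"]-[.522,.0105,0])*1000).round(1),s["wrist_force"].round(1))
im=ctrl.capture("side");t=ctrl.capture("top"); a=cv2.resize(im[140:240,180:290],None,fx=4,fy=4,interpolation=2);b=cv2.resize(t[150:250,200:290],None,fx=4,fy=4,interpolation=2)
cv2.imwrite("pics/z3.png",np.hstack([a,b]))
E
```

```text
[ -0.1 -64.7  77. ] [ -4.  -36.9  -6.3]
```

View pics/z3.png

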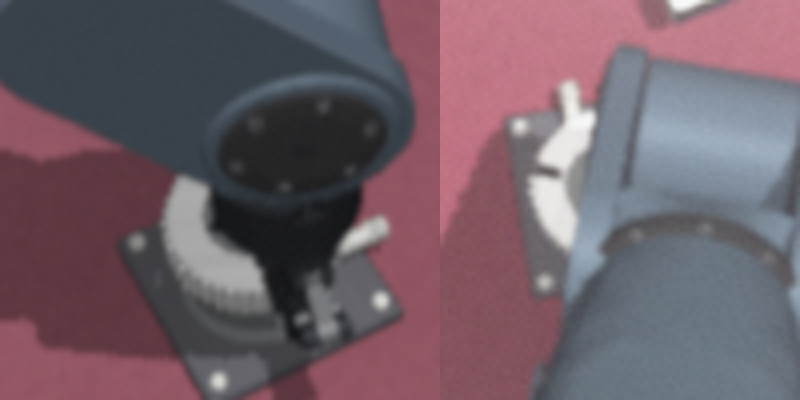

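The bar is at about 79° (top crop (547,172)), so the ring is at about 4.4 rad. Force is still 37 N, so I shift the path out to b=13.

```bash
python3 - <<'E'
from h import *
orbit((11,-62.5),276,720,b=13)
E
```

```text
#0 th 276..318 [-5.2,0,-0.3] [-10.3,0,-1.1] [-15.3,0,-2.4] [-20.1,0,-4.3] [-24.8,0,-6.6] [-29.1,0,-9.5] [-33.1,0,-12.7] [-36.8,0,-16.4]
#1 th 324..360 [-3.3,0,-4.0] [-6.1,0,-8.4] [-8.4,0,-13.0] [-10.3,0,-17.8] [-11.6,0,-22.8] [-12.4,0,-27.9] [-12.7,0,-33.1] [-12.7,0,-38.3]
#2 th 360..384 [-0.0,0,-5.2] [-0.0,0,-10.4] [-0.0,0,-15.6] [-0.0,0,-20.8] [0.3,0,-26.0] [1.1,0,-31.1] [2.4,0,-36.1] [4.3,0,-40.9]
#3 th 390..432 [2.4,0,-4.6] [5.2,0,-9.0] [8.4,0,-13.0] [12.1,0,-16.7] [16.1,0,-19.9] [20.5,0,-22.7] [25.1,0,-25.1] [29.9,0,-26.9]
#4 th 438..456 [5.0,0,-1.3] [10.1,0,-2.2] [15.3,0,-2.4] [20.8,0,-2.4] [26.3,0,-2.4] [31.8,0,-2.4] [37.3,0,-2.4] [42.5,0,-2.2]
#5 th 462..504 [5.1,0,0.8] [10.1,0,2.2] [15.0,0,4.0] [19.6,0,6.4] [23.9,0,9.2] [27.9,0,12.4] [31.6,0,16.1] [34.9,0,20.1]
#6 th 510..540 [2.8,0,4.3] [5.2,0,9.0] [7.0,0,13.8] [8.4,0,18.8] [9.2,0,23.9] [9.5,0,29.1] [9.5,0,34.3] [9.5,0,39.5]
#7 th 540..570 [-0.0,0,5.2] [-0.0,0,10.4] [-0.0,0,15.6] [-0.3,0,20.8] [-1.1,0,25.9] [-2.4,0,30.9] [-4.3,0,35.7] [-6.6,0,40.3]
#8 th 576..618 [-2.8,0,4.3] [-6.1,0,8.4] [-9.7,0,12.0] [-13.8,0,15.3] [-18.1,0,18.1] [-22.7,0,20.5] [-27.6,0,22.3] [-32.6,0,23.7]
#9 th 624..642 [-5.1,0,0.8] [-10.3,0,1.1] [-15.8,0,1.1] [-21.3,0,1.1] [-26.8,0,1.1] [-32.3,0,1.1] [-37.5,0,0.8] [-42.6,0,0.0]
#10 th 648..690 [-5.0,0,-1.3] [-9.8,0,-3.2] [-14.5,0,-5.6] [-18.8,0,-8.4] [-22.8,0,-11.6] [-26.5,0,-15.3] [-29.8,0,-19.3] [-32.6,0,-23.7]
#11 th 696..720 [-2.4,0,-4.6] [-4.2,0,-9.5] [-5.6,0,-14.5] [-6.4,0,-19.6] [-6.6,0,-24.7] [-6.6,0,-29.9] [-6.6,0,-35.1] [-6.6,0,-40.3]
#12 th 720..720 [-0.0,0,-5.2] [-0.0,0,-10.4]
```

Emit:
{"method": "arm_command", "body": {"increments": [{"claw": 1, "slide": [-5.5, 0, 2.7], "rotation": [0, 0, 0]}, {"claw": 1, "slide": [-11, 0, 2.7], "rotation": [0, 0, 0]}]}}

```text
time_s: 5.73
tcp_pos: [0.5329, -0.0543, 0.0771]
eef_rot: [-1.57, -0.001, 3.138]
wrist_force: [-2.2, -4.2, -0.1]
gripper_width: -0.0
```

Emit:
{"method": "arm_command", "body": {"increments": [{"claw": 1, "slide": [-5.2, 0, -1.1], "rotation": [0, 0, 0]}, {"claw": 1, "slide": [-10.3, 0, -1.9], "rotation": [0, 0, 0]}, {"claw": 1, "slide": [-15.3, 0, -3.2], "rotation": [0, 0, 0]}, {"claw": 1, "slide": [-20.1, 0, -5.1], "rotation": [0, 0, 0]}]}}

```text
time_s: 6.07
tcp_pos: [0.5534, -0.0481, 0.0772]
eef_rot: [-1.571, -0.0, 3.139]
wrist_force: [-1.9, -2.2, 0.3]
gripper_width: -0.0004
```

Emit:
{"method": "arm_command", "body": {"increments": [{"claw": 1, "slide": [-4.7, 0, -2.3], "rotation": [0, 0, 0]}, {"claw": 1, "slide": [-9, 0, -5.2], "rotation": [0, 0, 0]}, {"claw": 1, "slide": [-13, 0, -8.4], "rotation": [0, 0, 0]}, {"claw": 1, "slide": [-16.7, 0, -12.1], "rotation": [0, 0, 0]}]}}

```text
time_s: 6.4
tcp_pos: [0.5705, -0.0357, 0.0774]
eef_rot: [-1.571, 0.001, 3.138]
wrist_force: [-0.6, -0.3, 0.1]
gripper_width: -0.0001
```

```bash
python3 - <<'E'
from h import *
s=ctrl.sense();print(((s["tcp_pos"]-[.522,.0105,0])*1000).round(1),s["wrist_force"].round(1))
minima("top",60,200); minima("side",60,270)
E
```

```text
[ 48.5 -46.2  77.4] [-0.6 -0.3  0.1]
top bar 125.47074718058133 85.416504 dark span [112 114 116 118 120 122 124 126 128 130 132 134 136 138 140 142 144 146
 148]
side bar 111.16429073943792 54.1875 dark span [104 106 108 110 112 114 116 118]
```

Emit:
{"method": "arm_command", "body": {"increments": [{"claw": 1, "slide": [1.2, 0, -1.2], "rotation": [0, 0, 0]}, {"claw": 1, "slide": [1.2, 0, -1.2], "rotation": [0, 0, 0]}]}}

```text
time_s: 6.67
tcp_pos: [0.5686, -0.0349, 0.0773]
eef_rot: [-1.571, 0.0, 3.138]
wrist_force: [-0.7, 0.6, 0.6]
gripper_width: -0.0002
```

Emit:
{"method": "arm_command", "body": {"increments": [{"claw": 1, "slide": [1.2, 0, -1.2], "rotation": [0, 0, 0]}, {"claw": 1, "slide": [1.2, 0, -1.2], "rotation": [0, 0, 0]}]}}

```text
time_s: 6.83
tcp_pos: [0.568, -0.0344, 0.0776]
eef_rot: [-1.57, 0.002, 3.138]
wrist_force: [2.7, -4.9, -0.4]
gripper_width: -0.0002
```

The tip fits a rounded box (core half-extents 3 x 4.8 mm, corner radius about 8 mm), and that reproduces all the contacts so far. I'm replanning with it.

```bash
python3 - <<'E'
from h import *
s=ctrl.sense();print(((s["tcp_pos"]-[.522,.0105,0])*1000).round(1),s["wrist_force"].round(1))
orbit((45.8,-44.5),324,810,R=58.3,a=3,b=4.8)
E
```

```text
[ 46.  -44.9  77.6] [ 2.7 -4.9 -0.4]
#0 th 324..360 [-4.4,0,-5.4] [-7.7,0,-10.5] [-10.5,0,-16.0] [-12.6,0,-21.7] [-14.2,0,-27.6] [-15.2,0,-33.6] [-15.5,0,-39.7] [-15.5,0,-44.5]
#1 th 360..402 [-0.0,0,-4.8] [0.3,0,-10.9] [1.3,0,-16.9] [2.9,0,-22.8] [5.0,0,-28.5] [7.8,0,-34.0] [11.1,0,-39.1] [15.0,0,-43.8]
#2 th 408..450 [4.3,0,-4.3] [9.1,0,-8.2] [14.2,0,-11.5] [19.6,0,-14.2] [25.3,0,-16.4] [31.2,0,-18.0] [37.2,0,-19.0] [43.3,0,-19.3]
#3 th 450..486 [3.0,0,-0.0] [6.0,0,-0.0] [12.1,0,0.3] [18.1,0,1.3] [24.0,0,2.9] [29.7,0,5.0] [35.1,0,7.8] [40.3,0,11.1]
#4 th 492..534 [4.7,0,3.8] [9.1,0,8.2] [12.9,0,12.9] [16.2,0,18.0] [19.0,0,23.5] [21.2,0,29.1] [22.8,0,35.0] [23.7,0,41.1]
#5 th 540..570 [0.3,0,6.1] [0.3,0,10.9] [0.3,0,15.7] [-0.0,0,21.8] [-1.0,0,27.8] [-2.5,0,33.7] [-4.7,0,39.4] [-7.5,0,44.8]
#6 th 576..618 [-3.3,0,5.1] [-7.2,0,9.9] [-11.5,0,14.2] [-16.2,0,18.0] [-21.3,0,21.3] [-26.8,0,24.1] [-32.5,0,26.3] [-38.4,0,27.9]
#7 th 624..654 [-6.0,0,1.0] [-12.1,0,1.3] [-15.1,0,1.3] [-18.1,0,1.3] [-24.2,0,1.0] [-30.2,0,0.0] [-36.1,0,-1.6] [-41.8,0,-3.8]
#8 th 660..702 [-5.4,0,-2.8] [-10.6,0,-6.1] [-15.3,0,-9.9] [-19.6,0,-14.2] [-23.5,0,-19.0] [-26.8,0,-24.1] [-29.5,0,-29.5] [-31.7,0,-35.2]
#9 th 708..738 [-1.6,0,-5.9] [-2.5,0,-11.9] [-2.9,0,-18.0] [-2.9,0,-22.8] [-2.9,0,-27.6] [-2.5,0,-33.7] [-1.6,0,-39.7] [-0.0,0,-45.6]
#10 th 744..786 [2.2,0,-5.7] [5.0,0,-11.1] [8.3,0,-16.3] [12.1,0,-21.0] [16.4,0,-25.3] [21.2,0,-29.2] [26.3,0,-32.5] [31.7,0,-35.2]
#11 th 792..810 [5.7,0,-2.2] [11.6,0,-3.8] [17.6,0,-4.7] [23.7,0,-5.0] [26.7,0,-5.0] [29.7,0,-5.0]
```

Emit:
{"method": "arm_command", "body": {"increments": [{"claw": 1, "slide": [-4.4, 0, -5.4], "rotation": [0, 0, 0]}, {"claw": 1, "slide": [-7.7, 0, -10.5], "rotation": [0, 0, 0]}, {"claw": 1, "slide": [-10.5, 0, -16], "rotation": [0, 0, 0]}, {"claw": 1, "slide": [-12.6, 0, -21.7], "rotation": [0, 0, 0]}]}}

```text
time_s: 7.17
tcp_pos: [0.5806, -0.0118, 0.0774]
eef_rot: [-1.571, 0.001, 3.138]
wrist_force: [1.0, -3.6, 0.8]
gripper_width: -0.0
```

Emit:
{"method": "arm_command", "body": {"increments": [{"claw": 1, "slide": [-1.6, 0, -5.9], "rotation": [0, 0, 0]}, {"claw": 1, "slide": [-2.6, 0, -11.9], "rotation": [0, 0, 0]}, {"claw": 1, "slide": [-2.9, 0, -18], "rotation": [0, 0, 0]}, {"claw": 1, "slide": [-2.9, 0, -22.8], "rotation": [0, 0, 0]}]}}

```text
time_s: 7.5
tcp_pos: [0.5841, 0.0115, 0.0775]
eef_rot: [-1.571, 0.002, 3.139]
wrist_force: [5.2, -2.5, -2.0]
gripper_width: -0.0
```

```bash
python3 - <<'E'
from h import *
s=ctrl.sense();print(((s["tcp_pos"]-[.522,.0105,0])*1000).round(1),s["wrist_force"].round(1))
minima("top",90,270); minima("side",90,330)
E
```

```text
[62.1  1.  77.5] [ 5.2 -2.5 -2. ]
top bar 0.0 105.721436 dark span []
side bar 131.98890402379422 92.68335 dark span [ 90  92  94  96  98 100 102 104 106 108 110 112 114 116 118 120 122 124
 126 128 130 132 134 136 138 140 142 144 146 148 150 152 158 160 162 164
 166 168 170 172 174]
```

Emit:
{"method": "arm_command", "body": {"increments": [{"claw": 1, "slide": [0.7, 0, -4.8], "rotation": [0, 0, 0]}, {"claw": 1, "slide": [1, 0, -10.9], "rotation": [0, 0, 0]}, {"claw": 1, "slide": [2, 0, -16.9], "rotation": [0, 0, 0]}, {"claw": 1, "slide": [3.6, 0, -22.8], "rotation": [0, 0, 0]}, {"claw": 1, "slide": [5.7, 0, -28.5], "rotation": [0, 0, 0]}]}}

```text
time_s: 8.02
tcp_pos: [0.5773, 0.04, 0.0773]
eef_rot: [-1.571, -0.0, 3.139]
wrist_force: [1.5, -2.6, -0.1]
gripper_width: -0.0004
```

Emit:
{"method": "arm_command", "body": {"increments": [{"claw": 1, "slide": [2.8, 0, -5.5], "rotation": [0, 0, 0]}, {"claw": 1, "slide": [6.1, 0, -10.6], "rotation": [0, 0, 0]}, {"claw": 1, "slide": [10, 0, -15.3], "rotation": [0, 0, 0]}]}}

```text
time_s: 8.27
tcp_pos: [0.5677, 0.0553, 0.0774]
eef_rot: [-1.571, 0.001, 3.138]
wrist_force: [6.6, 2.0, -1.5]
gripper_width: -0.0
```

```bash
python3 - <<'E'
from h import *
s=ctrl.sense();print(((s["tcp_pos"]-[.522,.0105,0])*1000).round(1),s["wrist_force"].round(1))
im=ctrl.capture("side");t=ctrl.capture("top"); a=cv2.resize(im[140:240,180:290],None,fx=4,fy=4,interpolation=2);b=cv2.resize(t[150:250,200:290],None,fx=4,fy=4,interpolation=2)
cv2.imwrite("pics/z4.png",np.hstack([a,b]))
minima("side",180,330)
E
```

```text
[45.7 44.8 77.4] [ 6.6  2.  -1.5]
side bar 213.60402240917114 86.03418 dark span [208 210 212 214 216 218 220]
```

View pics/z4.png

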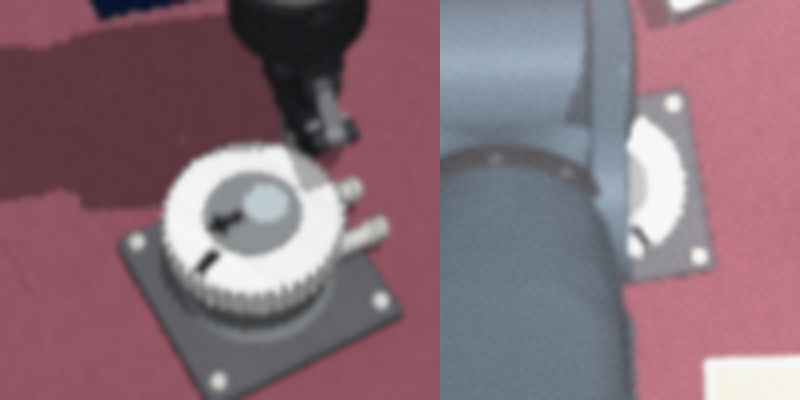

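The bar is at 213.6°, just past the arrow (side crop (205,262) against the arrow at (215,225)). The first pass is done and the ring is at about 6.7 rad. Continuing.

Emit:
{"method": "arm_command", "body": {"increments": [{"claw": 1, "slide": [4.3, 0, -4], "rotation": [0, 0, 0]}, {"claw": 1, "slide": [9.1, 0, -7.7], "rotation": [0, 0, 0]}, {"claw": 1, "slide": [14.2, 0, -11], "rotation": [0, 0, 0]}, {"claw": 1, "slide": [19.6, 0, -13.7], "rotation": [0, 0, 0]}]}}

```text
time_s: 8.75
tcp_pos: [0.548, 0.069, 0.0774]
eef_rot: [-1.571, 0.001, 3.138]
wrist_force: [3.9, 3.2, -0.5]
gripper_width: 0.0
```

Emit:
{"method": "arm_command", "body": {"increments": [{"claw": 1, "slide": [5.7, 0, -2.2], "rotation": [0, 0, 0]}, {"claw": 1, "slide": [11.6, 0, -3.8], "rotation": [0, 0, 0]}, {"claw": 1, "slide": [17.6, 0, -4.8], "rotation": [0, 0, 0]}, {"claw": 1, "slide": [23.7, 0, -5.1], "rotation": [0, 0, 0]}]}}

```text
time_s: 9.08
tcp_pos: [0.5241, 0.0748, 0.0774]
eef_rot: [-1.573, 0.001, 3.138]
wrist_force: [2.8, 11.9, -0.6]
gripper_width: 0.0001
```

```bash
python3 - <<'E'
from h import *
s=ctrl.sense();print(((s["tcp_pos"]-[.522,.0105,0])*1000).round(1),s["wrist_force"].round(1))
minima("side",200,340)
E
```

```text
[ 2.1 64.3 77.4] [ 2.8 11.9 -0.6]
side bar 265.5849498848021 78.42578 dark span [260 262 264 266 268 270 272]
```

Emit:
{"method": "arm_command", "body": {"increments": [{"claw": 1, "slide": [6, 0, 0], "rotation": [0, 0, 0]}, {"claw": 1, "slide": [12, 0, 0.3], "rotation": [0, 0, 0]}, {"claw": 1, "slide": [18, 0, 1.3], "rotation": [0, 0, 0]}, {"claw": 1, "slide": [23.8, 0, 2.9], "rotation": [0, 0, 0]}]}}

```text
time_s: 9.47
tcp_pos: [0.4997, 0.0712, 0.0772]
eef_rot: [-1.571, -0.001, 3.138]
wrist_force: [1.8, 2.4, 0.3]
gripper_width: -0.0
```

Emit:
{"method": "arm_command", "body": {"increments": [{"claw": 1, "slide": [5.6, 0, 2.1], "rotation": [0, 0, 0]}, {"claw": 1, "slide": [10.9, 0, 4.9], "rotation": [0, 0, 0]}, {"claw": 1, "slide": [16, 0, 8.2], "rotation": [0, 0, 0]}]}}

```text
time_s: 9.72
tcp_pos: [0.4836, 0.0624, 0.0772]
eef_rot: [-1.571, -0.001, 3.138]
wrist_force: [0.7, 3.2, 0.7]
gripper_width: 0.0001
```

Emit:
{"method": "arm_command", "body": {"increments": [{"claw": 1, "slide": [4.5, 0, 3.8], "rotation": [0, 0, 0]}, {"claw": 1, "slide": [8.8, 0, 8.2], "rotation": [0, 0, 0]}, {"claw": 1, "slide": [12.6, 0, 12.9], "rotation": [0, 0, 0]}, {"claw": 1, "slide": [15.9, 0, 18], "rotation": [0, 0, 0]}]}}

```text
time_s: 10.05
tcp_pos: [0.4682, 0.0439, 0.0773]
eef_rot: [-1.571, 0.0, 3.138]
wrist_force: [0.5, 3.1, -0.8]
gripper_width: -0.0003
```

```bash
python3 - <<'E'
from h import *
s=ctrl.sense();print(((s["tcp_pos"]-[.522,.0105,0])*1000).round(1),s["wrist_force"].round(1))
minima("side",270,420)
E
```

```text
[-53.8  33.4  77.3] [ 0.5  3.1 -0.8]
side bar 336.4055214525607 83.52124 dark span [328 330 332 334 336 338 340 342 344]
```

Emit:
{"method": "arm_command", "body": {"increments": [{"claw": 1, "slide": [2.5, 0, 5.5], "rotation": [0, 0, 0]}, {"claw": 1, "slide": [4.7, 0, 11.1], "rotation": [0, 0, 0]}, {"claw": 1, "slide": [6.3, 0, 17], "rotation": [0, 0, 0]}, {"claw": 1, "slide": [7.2, 0, 23.1], "rotation": [0, 0, 0]}]}}

```text
time_s: 10.43
tcp_pos: [0.4597, 0.021, 0.077]
eef_rot: [-1.571, -0.003, 3.138]
wrist_force: [-8.4, 4.4, 4.4]
gripper_width: -0.0003
```

Emit:
{"method": "arm_command", "body": {"increments": [{"claw": 1, "slide": [0.3, 0, 6.1], "rotation": [0, 0, 0]}, {"claw": 1, "slide": [0.3, 0, 10.9], "rotation": [0, 0, 0]}, {"claw": 1, "slide": [0.3, 0, 15.7], "rotation": [0, 0, 0]}, {"claw": 1, "slide": [0, 0, 21.8], "rotation": [0, 0, 0]}]}}

```text
time_s: 10.77
tcp_pos: [0.4596, -0.0009, 0.0769]
eef_rot: [-1.571, -0.004, 3.139]
wrist_force: [-3.5, 1.7, 0.8]
gripper_width: 0.0005
```

```bash
python3 - <<'E'
from h import *
s=ctrl.sense();print(((s["tcp_pos"]-[.522,.0105,0])*1000).round(1),s["wrist_force"].round(1))
minima("side",-60,90); minima("top",-60,90)
E
```

```text
[-62.4 -11.4  76.9] [-3.5  1.7  0.8]
side bar 29.980011287509896 79.173584 dark span [22 24 26 28 30 32 34 36 38]
top bar 64.44589856554796 118.70166 dark span [28 30 32 34 36 78 80 82 84 86 88]
```

Emit:
{"method": "arm_command", "body": {"increments": [{"claw": 1, "slide": [-1.3, 0, 5.8], "rotation": [0, 0, 0]}, {"claw": 1, "slide": [-2.9, 0, 11.6], "rotation": [0, 0, 0]}, {"claw": 1, "slide": [-5.2, 0, 17.2], "rotation": [0, 0, 0]}, {"claw": 1, "slide": [-8, 0, 22.6], "rotation": [0, 0, 0]}]}}

```text
time_s: 11.2
tcp_pos: [0.4685, -0.0237, 0.077]
eef_rot: [-1.571, -0.002, 3.138]
wrist_force: [-3.7, 0.5, -0.2]
gripper_width: -0.0003
```

Emit:
{"method": "arm_command", "body": {"increments": [{"claw": 1, "slide": [-3.3, 0, 5.1], "rotation": [0, 0, 0]}, {"claw": 1, "slide": [-7.2, 0, 9.9], "rotation": [0, 0, 0]}, {"claw": 1, "slide": [-11.5, 0, 14.2], "rotation": [0, 0, 0]}, {"claw": 1, "slide": [-16.2, 0, 18], "rotation": [0, 0, 0]}]}}

```text
time_s: 11.53
tcp_pos: [0.4843, -0.0422, 0.0769]
eef_rot: [-1.57, -0.003, 3.139]
wrist_force: [-9.7, -8.0, 3.6]
gripper_width: 0.0003
```

```bash
python3 - <<'E'
from h import *
s=ctrl.sense();print(((s["tcp_pos"]-[.522,.0105,0])*1000).round(1),s["wrist_force"].round(1))
minima("side",10,150); minima("top",10,150)
E
```

```text
[-37.7 -52.7  76.9] [-9.7 -8.   3.6]
side bar 0.0 34.270508 dark span []
top bar 103.77931176934538 125.80176 dark span [ 10  12  14  16  18  20  80  82  84  86  88  90  92  94 128 130 132 134
 136 138 140 142 144 146 148]
```

Emit:
{"method": "arm_command", "body": {"increments": [{"claw": 1, "slide": [-5.1, 0, 3.3], "rotation": [0, 0, 0]}, {"claw": 1, "slide": [-10.6, 0, 6.1], "rotation": [0, 0, 0]}, {"claw": 1, "slide": [-16.3, 0, 8.3], "rotation": [0, 0, 0]}, {"claw": 1, "slide": [-22.2, 0, 9.9], "rotation": [0, 0, 0]}]}}

```text
time_s: 11.97
tcp_pos: [0.5072, -0.0533, 0.0771]
eef_rot: [-1.568, -0.001, 3.139]
wrist_force: [-6.4, -16.3, -0.8]
gripper_width: -0.0
```

Emit:
{"method": "arm_command", "body": {"increments": [{"claw": 1, "slide": [-6, 0, 1], "rotation": [0, 0, 0]}, {"claw": 1, "slide": [-12.1, 0, 1.5], "rotation": [0, 0, 0]}, {"claw": 1, "slide": [-15.1, 0, 1.5], "rotation": [0, 0, 0]}, {"claw": 1, "slide": [-18.1, 0, 1.5], "rotation": [0, 0, 0]}]}}

```text
time_s: 12.3
tcp_pos: [0.5264, -0.0548, 0.0773]
eef_rot: [-1.568, 0.001, 3.139]
wrist_force: [-2.5, -14.3, -2.2]
gripper_width: 0.0001
```

```bash
python3 - <<'E'
from h import *
s=ctrl.sense();print(((s["tcp_pos"]-[.522,.0105,0])*1000).round(1),s["wrist_force"].round(1))
minima("side",70,200); minima("top",70,180)
E
```

```text
[  4.4 -65.3  77.3] [ -2.5 -14.3  -2.2]
side bar 101.00865548886205 38.78418 dark span [ 70  72  74  76  78  80  82  84  86  88  90  92  94  96  98 100 102 104
 106 108 110 112 114 116 118 120 122 124 126 128 130 132 134 136 138 140
 142 144]
top bar 153.3854447012086 100.52319 dark span [126 128 130 132 134 136 138 140 142 144 146 148 150 152 154 156 158 160
 162 164 166 168 170 172 174 176 178]
```

Emit:
{"method": "arm_command", "body": {"increments": [{"claw": 1, "slide": [-6.1, 0, -0.5], "rotation": [0, 0, 0]}, {"claw": 1, "slide": [-12.1, 0, -1.5], "rotation": [0, 0, 0]}, {"claw": 1, "slide": [-18, 0, -3.1], "rotation": [0, 0, 0]}, {"claw": 1, "slide": [-23.6, 0, -5.3], "rotation": [0, 0, 0]}]}}

```text
time_s: 12.73
tcp_pos: [0.5509, -0.0494, 0.0775]
eef_rot: [-1.568, 0.003, 3.138]
wrist_force: [1.7, -10.6, -4.5]
gripper_width: -0.0002
```

```bash
python3 - <<'E'
from h import *
s=ctrl.sense();print(((s["tcp_pos"]-[.522,.0105,0])*1000).round(1),s["wrist_force"].round(1))
im=ctrl.capture("side");t=ctrl.capture("top"); a=cv2.resize(im[140:240,180:290],None,fx=4,fy=4,interpolation=2);b=cv2.resize(t[150:250,200:290],None,fx=4,fy=4,interpolation=2)
cv2.imwrite("pics/z5.png",np.hstack([a,b]))
E
```

```text
[ 28.9 -59.9  77.5] [  1.7 -10.6  -4.5]
```

View pics/z5.png

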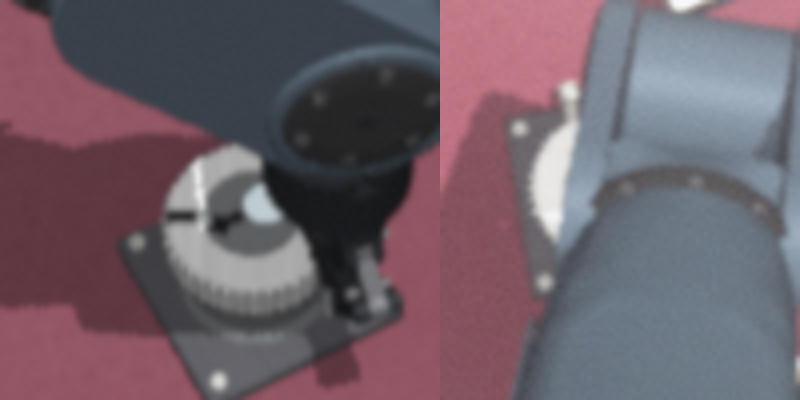

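The bar is at crop (182,216), just short of the arrow (tip at about (212,224)). I'm computing the remaining angle.

```bash
python3 - <<'E'
from h import *
C=np.array([.522,.0105])
ang=lambda p:np.degrees(np.arctan2(*(p[:2]-C)[::-1]))%360
S=lambda x,y:(180+x/4,140+y/4)
for nm,p,z in (("bar",(182,216),.083),("tip",(210,225),.084),("tail",(240,215),.084)):
    w=cast("side",S(*p),z); print(nm,w.round(4),ang(w),np.hypot(*(w[:2]-C)))
# housing yaw from foot-plate screws in first top picture (crop px -> image), plate top z=.014
P=lambda x,y:(205+x/6.667,165+y/6.667)
w=[cast("top",P(*p),.015)[:2] for p in((99,114),(356,73),(399,326),(142,370))]
print("screw centre",np.mean(w,0),"yaw",[np.degrees(np.arctan2(*(w[i]-w[j])[::-1])) for i,j in((0,3),(1,2))],[np.degrees(np.arctan2(*(w[i]-w[j])[::-1]))-90 for i,j in((0,1),(3,2))])
minima("side",160,215)
E
```

```text
bar [0.4833 0.0202 0.083 ] 166.0042965259015 0.03992622181855165
tip [0.496  0.0083 0.084 ] 184.89662991005775 0.026092053795865218
tail [0.5139 0.0086 0.084 ] 193.16824005612045 0.00832480356032156
screw centre [0.52141654 0.01092747] yaw [np.float64(8.93373326114827), np.float64(8.72121593946964)] [np.float64(8.330015047124519), np.float64(8.857328648081477)]
side bar 165.52274844543774 62.202393 dark span [160 162 164 166 168 170 172]
```

Emit:
{"method": "arm_command", "body": {"increments": [{"claw": 1, "slide": [-5.4, 0, -2.8], "rotation": [0, 0, 0]}, {"claw": 1, "slide": [-10.6, 0, -6.1], "rotation": [0, 0, 0]}, {"claw": 1, "slide": [-15.3, 0, -9.9], "rotation": [0, 0, 0]}, {"claw": 1, "slide": [-15.3, 0, -9.9], "rotation": [0, 0, 0]}]}}

```text
time_s: 13.22
tcp_pos: [0.5662, -0.0379, 0.0776]
eef_rot: [-1.57, 0.003, 3.138]
wrist_force: [3.9, -4.3, -1.9]
gripper_width: -0.0002
```

```bash
python3 - <<'E'
from h import *
s=ctrl.sense();print(((s["tcp_pos"]-[.522,.0105,0])*1000).round(1),s["wrist_force"].round(1))
minima("side",165,230)
E
```

```text
[ 44.2 -48.4  77.6] [ 3.9 -4.3 -1.9]
side bar 185.34391786555366 61.81372 dark span [179 181 183 185 187 189 191 193]
```

Bar at 185.3°, arrow direction 188.7°: only 0.06 rad short, well within tolerance. I'm backing off radially, then up and away.

Emit:
{"method": "arm_command", "body": {"increments": [{"claw": 1, "slide": [-3, 0, 3], "rotation": [0, 0, 0]}, {"claw": 1, "slide": [-9, 0, 9], "rotation": [0, 0, 0]}, {"claw": 1, "slide": [-18, 0, 18], "rotation": [0, 0, 0]}, {"claw": 1, "slide": [-22, 0, 22], "rotation": [0, 0, 0]}, {"claw": 1, "slide": [-22, -20, 22], "rotation": [0, 0, 0]}, {"claw": 1, "slide": [-22, -50, 22], "rotation": [0, 0, 0]}, {"claw": 1, "slide": [-22, -85, 22], "rotation": [0, 0, 0]}, {"claw": 1, "slide": [-22, -120, 22], "rotation": [0, 0, 0]}]}}

```text
time_s: 13.93
tcp_pos: [0.5861, -0.0598, 0.1984]
eef_rot: [-1.571, -0.001, 3.138]
wrist_force: [0.3, 0.1, 0.5]
gripper_width: -0.0001
```

Emit:
{"method": "arm_command", "body": {"increments": [{"claw": 1, "slide": [20, -35, 20], "rotation": [0, 0, 0]}, {"claw": 1, "slide": [45, -60, 45], "rotation": [0, 0, 0]}, {"claw": 1, "slide": [70, -70, 70], "rotation": [0, 0, 0]}, {"claw": 1, "slide": [95, -70, 95], "rotation": [0, 0, 0]}, {"claw": 1, "slide": [120, -70, 120], "rotation": [0, 0, 0]}, {"claw": 1, "slide": [145, -70, 145], "rotation": [0, 0, 0]}, {"claw": 1, "slide": [165, -70, 160], "rotation": [0, 0, 0]}, {"claw": 1, "slide": [165, -70, 160], "rotation": [0, 0, 0]}]}}

```text
time_s: 14.6
tcp_pos: [0.4182, -0.2212, 0.2675]
eef_rot: [-1.571, -0.001, 3.135]
wrist_force: [-0.4, 0.7, 0.0]
gripper_width: -0.0
```

```bash
python3 - <<'E'
from h import *
s=ctrl.sense();print(s["tcp_pos"],s["wrist_force"].round(1))
minima("side",100,300); minima("top",100,300)
im=ctrl.capture("side");t=ctrl.capture("top"); a=cv2.resize(im[130:330,130:370],None,fx=1.6,fy=1.6,interpolation=2);b=cv2.resize(t[100:300,150:360],None,fx=1.6,fy=1.6,interpolation=2)
cv2.imwrite("pics/z6.png",np.hstack([a,b]))
E
```

```text
[ 0.41819961 -0.22122247  0.26748748] [-0.4  0.7  0. ]
side bar 227.89984818512215 58.26538 dark span [222 224 226 228 230 232]
top bar 181.58299261488693 156.04272 dark span [178 180 182 184 186]
```

View pics/z6.png

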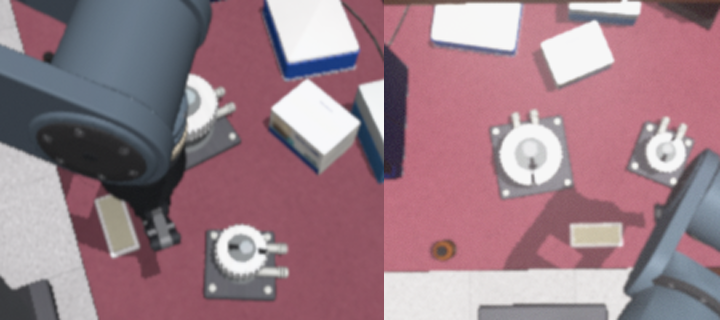

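```bash
python3 - <<'E'
from h import *
t=ctrl.capture("top"); cv2.imwrite("pics/z7.png",cv2.resize(t[165:230,205:275],None,fx=8,fy=8,interpolation=2))
minima("top",150,220,C=(.5215,.0108))
E
```

```text
top bar 181.99466581223388 155.81274 dark span [178 180 182 184 186]
```

View pics/z7.png

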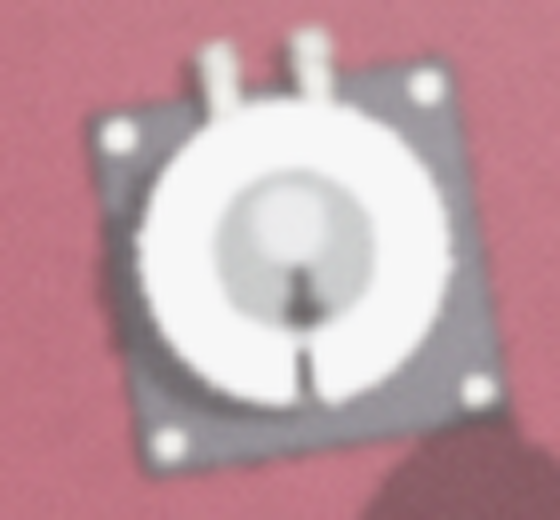

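The bar at (305,375) lies in line with the arrow tip at (303,322), the centre being (296,250). The bar is about 4° short of the arrow in the picture. Handing in.

```bash
python3 -c "
from rig import ctrl
ctrl.finish_job(); print(ctrl.sense()['time_s'])"
```

```text
the job is handed in; nothing more can be done
the job is handed in; nothing more can be done
```

I unscrewed the large ring by rolling the closed fingertips anticlockwise round its rim. The bar passed the arrow once, and I stopped it at the arrow the second time, by my count from its position at each check. I then backed the arm off and handed the job in at about 15 s of the 64 s. The hand-in gives no verdict.

**Last checks**
- **Ring:** the two cameras differ by about 3° on where the bar stopped. The side view gave it 3° short of the arrow just before release, and the top view 7° short after it. Both are well inside the ±19° tolerance, which puts the joint at about 12.5 rad.
- **Arm:** it stood clear of everything, with the wrist force near zero.
- **Bystanders:** the bottle, tray and carton were at their starting pixel positions in the top view. The small ring was never touched; I checked it only by eye.

**What went wrong on the way**
- My first estimates of the fingertip's shape were off, so contact was lost twice, with some slip.
- Early on, the fingertips pressed with about 50 N for a moment and about 37 N shortly after. The wrist limit is 120 N; the 40 N limit is for the arm and gripper body, and this was fingertip contact.
- I corrected the shape from the measured contacts, and after that the forces stayed under about 18 N.
- One side-camera reading taken after the arm moved away (228°) was wrong because the arm hid the ring. I did not use it.

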